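Glue bottle from slanted rest to tray

TASK

The glue bottle, the taller of the two containers leaning in the slanted wooden rest, has a narrow cap: take it by its body, stand it upright on the bare bench and let go. Then pick it up again by its cap and set it upright on the round cork pad in the tray, wholly on the pad. Set it down gently both times without dropping it or knocking it over, and leave everything else on the bench where it is.

Things in the scene. Friction and masses are not known exactly. Their poses are not given: they have to be found in the camera images.
- bottle: Glue bottle, rigid and round: white body 54 mm diameter up to 95 mm, conical shoulder to 108 mm, grey cap 30 mm diameter from 108 to 144 mm (total 144). 0.15 to 0.31 kg, centre of mass about 60 mm up. Origin: centre of its base, z towards the cap. Starts in either channel of the rest, leaning 30 degrees from upright, base low and nearer the robot, cap up and away.
- rest_jar: A bystander jar in the other channel of the rest, leaning the same way: white, 54 mm in diameter but only 85 mm long, with a wide flat grey lid. Origin at the centre of its base, z towards the lid.
- rest: Slanted rest, fixed. Board 150 x 230 x 12 mm, origin under its centre; its x is the horizontal direction in which the bottle leans. Channels at y = +65 and -65 mm: V strips 50 mm wide, narrower than the bottle, under its lower 95 mm, with a foot plate; no side walls, so fingers can pass down both sides. Base centre of a bottle in it: x = -50, z = 38 mm.
- tray: Wooden tray, fixed: 125 mm (its x) by 335 mm (its y), rim 25 mm high, 6 mm thick; floor 8 mm above the bench. Origin under its centre. Three places in a row along its y, at -105, 0 and +105 mm: the cork pad, a jar and a tin, in any order. Rest and tray stand one left and one right of the robot, either way round.
- pad: The round cork pad, fixed on the tray floor: 90 mm in diameter, 4 mm thick; origin at the centre of its underside (8 mm above the bench), so its top is 12 mm above the bench.
- tray_jar: Bystander in the tray: amber glass jar with dark lid, 60 mm in diameter, 90 mm tall. Origin at the centre of its base.
- tray_tin: Bystander in the tray: steel tin, 68 mm in diameter, 110 mm tall. Origin at the centre of its base.
- offcut: Bystander beyond the middle of the bench: wooden block 70 x 45 x 32 mm. Origin at the centre of its underside. The bench between the rest and the tray and nearer than this block is bare, at z = 0.
- sander: Bystander on the far left part of the bench: sanding block 110 x 66 mm, 36 mm tall. Origin at the centre of its underside.
- screwdriver: Bystander: screwdriver lying on the far right part of the bench, about 200 mm long, its round wooden handle about 30 mm thick. Origin about mid-length, under it.

How it is judged (in metres and radians):
On the way, in this order (a step that is already met when the one before it is completed fails the run):
1. the bottle is held by its body, clear of the rest (contact force between bottle and the fingers above 1 N and z of the grasp point in the frame of bottle below 0.105 m and contact force between bottle and rest below 0.01 N and distance of bottle from where it was at the start of the episode above 0.02 m), for 0.1 s.
2. the bottle stands upright on the bare bench, let go (angle between bottle's own z axis and vertical below 0.06 rad and contact force between bottle and the fingers below 0.05 N and linear speed of bottle below 0.02 m/s and height (world z) of bottle below 0.004 m), for 0.3 s.
3. the bottle is held by its cap, lifted off the bench (contact force between bottle and the fingers above 1 N and z of the grasp point in the frame of bottle above 0.11 m and height (world z) of bottle above 0.02 m), for 0.1 s.
At the end, for the whole second after the job is handed in: The bottle stands upright (within 0.06 rad) and at rest on the cork pad, base centre within 20 mm of the pad's centre, its base 12 mm (+-3 mm) above the bench, let go (angle between bottle's own z axis and vertical below 0.06 rad and contact force between bottle and the fingers below 0.05 N and linear speed of bottle below 0.02 m/s and horizontal distance between bottle and pad below 0.02 m and height (world z) of bottle between 0.009 and 0.015 m); the robot touches nothing.
It fails at once if the bottle is dropped (moves faster than 0.5 m/s while not held) (linear speed of bottle above 0.5 m/s and contact force between bottle and the fingers below 0.05 N).
It fails at once if the bottle is toppled (tilted over 1.2 rad) (angle between bottle's own z axis and vertical above 1.2 rad).
It fails at once if a bystander is moved by more than 25 mm (distance of any of rest_jar, tray_jar, tray_tin, offcut, sander, screwdriver from where it was at the start of the episode above 0.025 m).
It fails at once if a container in the tray is tipped (angle between any of tray_jar, tray_tin's own z axis and vertical above 0.5 rad).
It also fails if it takes over 53 s, if anything falls off the work surface, if the arm or the gripper's body presses on something with over 40 N, if the wrist force passes 120 N, or if a joint passes its speed limit or range.

ROBOT

A 6-joint arm with a two-finger parallel gripper is mounted at the origin on the work surface. World frame = base frame: x ahead of the robot, y to its left, z up, the work surface at z = 0. Lengths are in mm, angles in rad, forces in N, time in s.
With the tool pointing down it reaches from about 400 to 925 mm from the base axis. Payload 12.5 kg.
Tool frame: the origin (TCP) lies between the finger pads; the fingertips stand 11 mm ahead of it and the grasp point (between the pads) lies 8 mm behind it; y points along the fingers, x is the direction in which the jaws open and shut, and the axes are right-handed (so a half turn about y gives the same grasp; the last joint's range is limited). The gripper opens to 95 mm and grips with 3 to 60 N. Pads are 20 mm wide; open, the fingers measure 119 mm over their backs; the gripper's body (75 mm by 180 mm) begins 59 mm behind the grasp point.
Start: joints at [-1.343, 0.491, 1.559, -0, 1.092, -0.106], TCP at [204.795, -590.512, 225.661] pointing down, gripper open.
Joint ranges: [-3.1, 3.1], [-0.84, 2.19], [0.05, 2.79], [-1.13, 4.28], [0.06, 2.93], [-2.69, 2.69]. Speed limits (rad/s): [2.22, 2.22, 2.79, 3.14, 3.14, 3.14].

INTERFACE

Orientations are given as [roll, pitch, yaw] about the fixed x, y, z axes, in that order (R = Rz(yaw) Ry(pitch) Rx(roll)).
In Python, from cell import env gives the robot as it stands.
- The arm moves only by the tool jog_arm, never from a script. Its argument "series" is a list of rows, each an object of numbers: "dx", "dy", "dz": the shift along the world's x, y, z in m; "rx", "ry", "rz": the turn, a rotation vector about the world's x, y, z in degrees; "gripper": the opening, from 0 (shut) to 1 (fully open). A call has 1 to 12 rows; each row shifts and turns the commanded pose from where the row before left it; what a row does not reach is not made up. A row lasts 1/10 s, in which the tool goes at most 50 mm and 8.59 degrees, less where a joint would pass 70% of its speed; a pose out of reach is approached as far as the arm can. A call is refused whole if a number of a shift passes 0.05 or a number of a turn 8.59, either way. A call with a gripper value outside its range is refused whole. The fingers move at their own pace and stop on an object; the grip force is fixed at half the most. Time passes only in rows, so rows that do not move let the fingers close. It gives the time, the measured TCP pose, the force and the opening at its end, in the units of the state.
- env.state(): the state, without advancing time (a new reading comes with each control period).
- env.read_camera(name): name is "scene" or "top" or "wrist"; returns the picture (480x640x3 uint8, red, green, blue); there is no depth.
- env.camera_info(name): a dict with "camera_matrix" (3x3 intrinsics, pixels), "R" (3x3) and "t" (3): a world point X has camera coordinates R X + t; the wrist camera has in their place "mount" (4x4, takes a point from camera to tool coordinates, whose origin is the TCP and whose axes are the tool frame's). Camera axes: x right, y down, z forward; pixel columns grow to the right and rows downward; lengths in mm; the calibration is good to about 2 mm. A picture is of the moment at which its call begins: read the wrist's pose just before it. camera_info takes no time and is no camera call.
- env.job_done(): hands the job in, once; it reports no verdict.
The state is a dict: "t": time; "joints": joint angles; "qvel": joint speeds; "tau": joint torques, N m; "eef_pos": TCP position; "tcp_rot": TCP orientation; "ft_force": force on the tool from outside, world axes, zero at the start; "moment": the same for the moment, N m; "opening": opening from 0.0 (shut) to 1.0 (fully open).
Only numpy, scipy, OpenCV 4.12 (cv2) and the standard library are available. Lean on these libraries where they do the work, as an engineer would, in place of code of your own. Each camera call takes 0.05 s, during which the arm holds its last target.

## Working session

There is one attempt and no reset: what is moved stays moved. The work goes in short steps, Python scripts to look and compute and a tool call to move; the robot and the scene stay as the last step left them, time stands still between calls to the robot, and variables do not carry over. Pictures are saved under pics/ and viewed, and the job is handed in when it is done.

Besides the shell and the picture viewer there is one more tool, called as a command line: name --argument value ..., lists and objects as JSON in quotes. jog_arm: Moves the arm, as the interface text tells. Its arguments: {"type":"object","properties":{"series":{"type":"array"}},"required":["series"]}

```bash
ls; mkdir -p pics; python3 - <<'E'
from cell import env
import cv2
print(env.state())
for n in("scene","top"):
    cv2.imwrite(f"pics/{n}0.png",env.read_camera(n)[:,:,::-1]); print(n,env.camera_info(n))
print(env.camera_info("wrist"))
E
```

```text
pics
{'t': 0.0, 'joints': array([-1.34259821e+00,  4.91572238e-01,  1.55948726e+00,  5.20551085e-07,
        1.09171575e+00, -1.05593375e-01]), 'qvel': array([ 0.00102263,  0.00170948,  0.0006871 , -0.0002279 , -0.00016909,
       -0.00020891]), 'tau': array([ 9.54221764e-05, -6.12648082e+01, -2.58189958e+01,  6.93845353e-02,
        4.82056872e-02, -4.76894411e-05]), 'eef_pos': array([ 204.73498233, -590.24675849,  225.04085331]), 'tcp_rot': array([-1.57067123e+00,  1.17595936e-03, -1.23700500e+00]), 'ft_force': array([-0.90569818,  0.0840133 , -0.0190473 ]), 'moment': array([-0.0012764 , -0.00220293,  0.01512042]), 'opening': 1.0020491269991507}
scene {'camera_matrix': array([[610.03228242,   0.        , 310.78721091],
       [  0.        , 610.03228242, 233.16059618],
       [  0.        ,   0.        ,   1.        ]]), 'R': array([[-0.00822634,  0.99982595, -0.0167452 ],
       [ 0.68053951, -0.00667171, -0.73268101],
       [-0.7326652 , -0.01742306, -0.68036618]]), 't': array([   2.34953571, -359.30944258, 1683.19936558])}
top {'camera_matrix': array([[484.15700109,   0.       
[... 161 characters left out ...]
 0.0176201 ],
       [-0.99304141, -0.00380095, -0.11770437],
       [ 0.11775289, -0.01729286, -0.99289235]]), 't': array([-7.02604326e-01,  6.10625799e+02,  1.09497440e+03])}
{'camera_matrix': array([[349.02698974,   0.        , 314.63386824],
       [  0.        , 349.02698974, 239.64024083],
       [  0.        ,   0.        ,   1.        ]]), 'mount': array([[ 9.99999979e-01,  1.60054451e-04, -1.31050040e-04,
        -1.29028790e+00],
       [ 1.71183283e-04, -2.84609415e-01,  9.58643548e-01,
        -1.59464581e+02],
       [ 1.16137091e-04, -9.58643550e-01, -2.84609437e-01,
         7.98486686e+01],
       [ 0.00000000e+00,  0.00000000e+00,  0.00000000e+00,
         1.00000000e+00]])}
```

View pics/scene0.png

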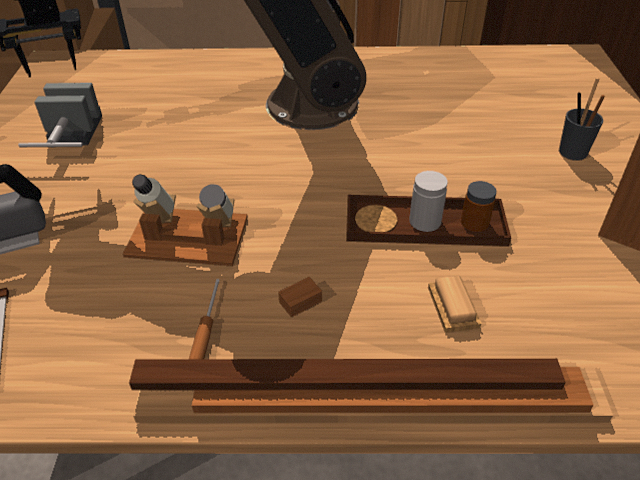

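View pics/top0.png

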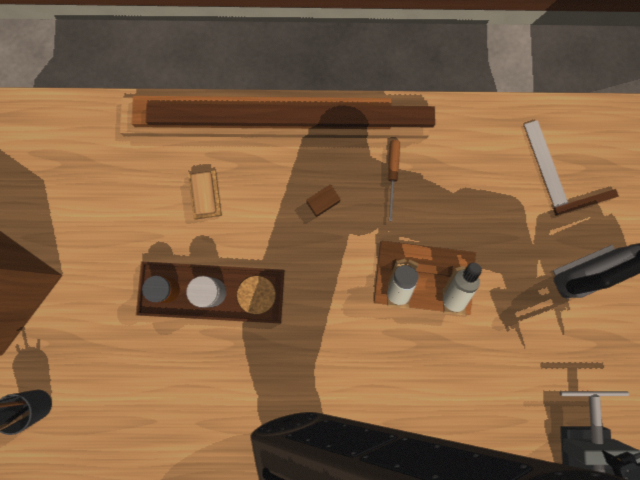

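The top view shows the bottle in the right-hand channel with its cap at about (472,271) and its body at (460,292). The jar is at (403,285), the pad at (256,295) and the board corners are near (383,241), (476,250), (471,314) and (376,305). I'll zoom in for accurate points.

```bash
python3 - <<'E'
import cv2,numpy as np
t=cv2.imread("pics/top0.png"); s=cv2.imread("pics/scene0.png")
a=cv2.resize(t[225:330,365:490],None,fx=6,fy=5.7,interpolation=cv2.INTER_CUBIC)
cv2.imwrite("pics/topz.png",cv2.resize(t[228:328,365:490],None,fx=6,fy=6,interpolation=cv2.INTER_CUBIC))
cv2.imwrite("pics/scz.png",cv2.resize(s[168:268,120:253],None,fx=6,fy=6,interpolation=cv2.INTER_CUBIC))
cv2.imwrite("pics/trayz.png",cv2.resize(t[250:335,130:290],None,fx=5,fy=5,interpolation=cv2.INTER_CUBIC))
E
```

```text
(no output)
```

View pics/topz.png

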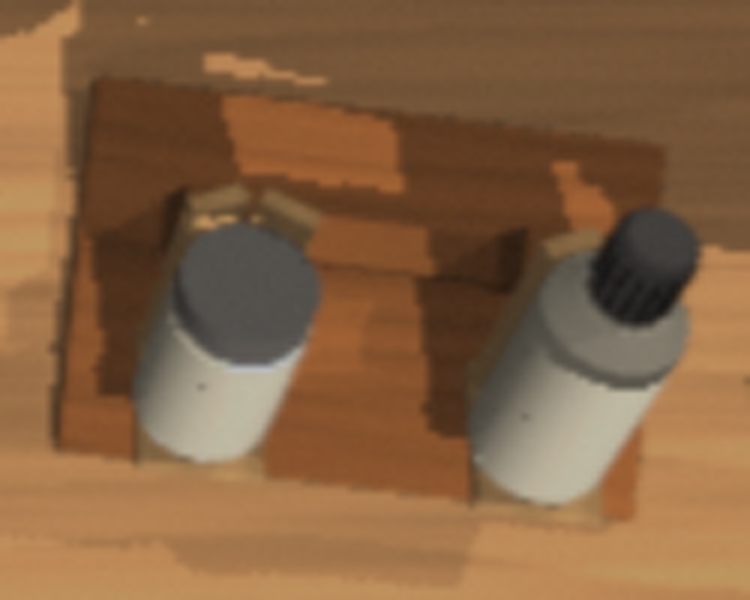

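View pics/scz.png

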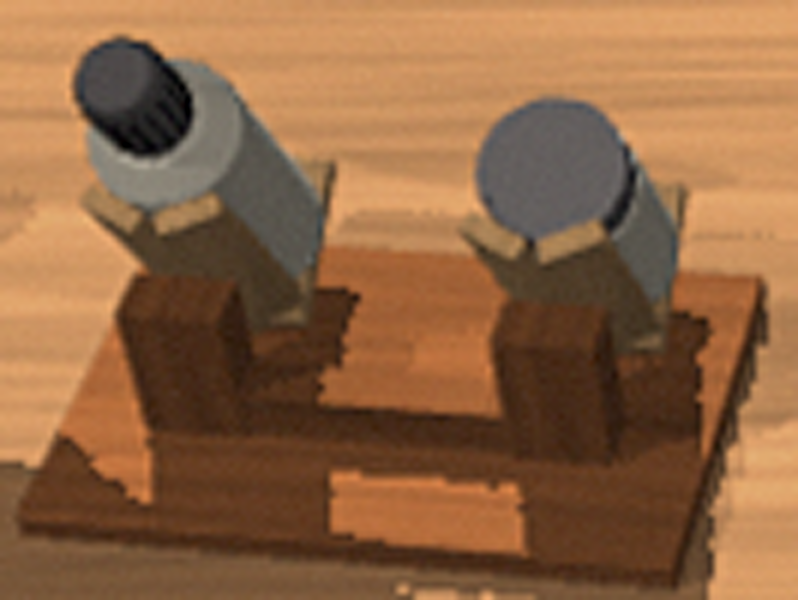

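View pics/trayz.png

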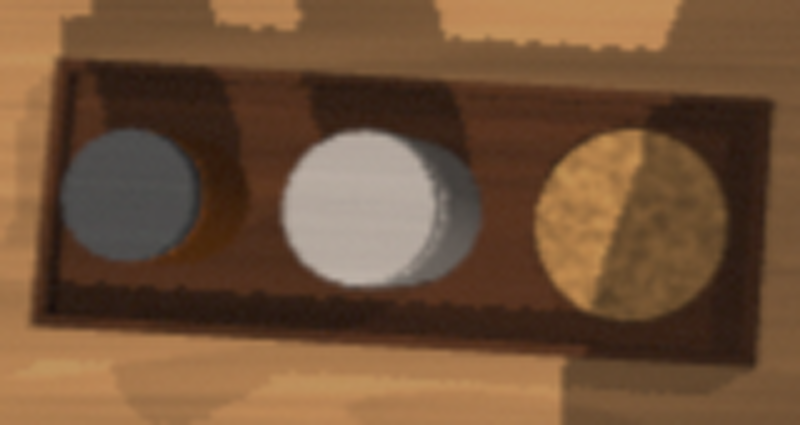

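```bash
cat > h.py <<'E'
import numpy as np,cv2
from cell import env
def ray(n,px):
    c=env.camera_info(n);R=np.array(c["R"]);t=np.array(c["t"])
    d=R.T@np.linalg.inv(c["camera_matrix"])@np.array([px[0],px[1],1.]);return -R.T@t,d/np.linalg.norm(d)
def plane(n,px,z):
    o,d=ray(n,px);return o+d*(z-o[2])/d[2]
def tri(p1,p2,n1="top",n2="scene"):
    o1,d1=ray(n1,p1);o2,d2=ray(n2,p2)
    k=np.linalg.lstsq(np.c_[d1,-d2],o2-o1,rcond=None)[0]
    a=o1+k[0]*d1;b=o2+k[1]*d2;return (a+b)/2,np.linalg.norm(a-b)
def proj(n,X):
    c=env.camera_info(n);p=c["camera_matrix"]@(c["R"]@np.array(X)+c["t"]);return p[:2]/p[2]
E
python3 - <<'E'
from h import *
np.set_printoptions(precision=1,suppress=True)
z=lambda p,o,f:((p[0]+.5)/f-.5+o[0],(p[1]+.5)/f-.5+o[1])
T=lambda *p:z(p,(365,228),6);S=lambda *p:z(p,(120,168),6);Y=lambda *p:z(p,(130,250),5)
C=[plane("top",T(*p),12) for p in[(95,78),(665,148),(635,520),(58,450)]]
C=np.array(C);print(C,C.mean(0))
print("sides",[np.linalg.norm(C[i]-C[i-1]) for i in range(4)])
yd=(C[0]-C[1])+(C[3]-C[2]);xd=(C[0]-C[3])+(C[1]-C[2])
print("yaw deg",np.degrees(np.arctan2(-yd[0],yd[1])),np.degrees(np.arctan2(xd[1],xd[0])))
D=np.array([plane("scene",S(*p),12) for p in[(765,283),(22,522),(675,575)]]);print("scene",D)
ct,e=tri(T(655,245),S(115,80));print("captop",ct,e)
jt,e=tri(T(248,297),S(550,170));print("jar lid",jt,e)
print("pad top",plane("top",Y(631,225),12),"scene",plane("scene",(376.5,218),12))
E4=np.array([plane("top",Y(*p),25) for p in[(62,60),(772,98),(752,365),(33,323)]]);print(E4,E4.mean(0))
yd=(E4[0]-E4[1])+(E4[3]-E4[2]);print("tray yaw",np.degrees(np.arctan2(-yd[0],yd[1])))
yaw=np.arctan2(xd[1],xd[0]); 
for sgn in(1,-1):
  c=C.mean(0);ux=np.array([np.cos(yaw),np.sin(yaw),0]);uy=np.array([-np.sin(yaw),np.cos(yaw),0])
  b=c-50*ux+sgn*65*uy;b[2]=38;ax=ux*.5+np.array([0,0,.866]);print("base",b,"cap",b+144*ax,"body mid",b+60*ax)
print(plane("top",(322,200),32))
E
```

```text
[[ 621.3 -156.6   12. ]
 [ 594.  -384.3   12. ]
 [ 447.  -366.9   12. ]
 [ 473.9 -139.9   12. ]] [ 534.  -261.9   12. ]
sides [np.float64(148.28796969999073), np.float64(229.35159206856292), np.float64(148.04422244917265), np.float64(228.60714115948522)]
yaw deg -6.796914086615889 -6.600036815829265
scene [[ 480.8 -136.6   12. ]
 [ 601.2 -378.8   12. ]
 [ 628.1 -154.1   12. ]]
captop [ 545.4 -328.5  157.3] 0.44717428162998
jar lid [ 529.5 -196.6  105.5] 0.29711272039974196
pad top [492.1 139.1  12. ] scene [494.5 143.1  12. ]
[[568.  404.   25. ]
 [551.2  72.8  25. ]
 [427.7  80.9  25. ]
 [446.5 412.   25. ]] [498.3 242.4  25. ]
tray yaw -3.075739705931059
base [ 491.8 -191.6   38. ] cap [ 563.4 -199.9  162.7] body mid [ 521.6 -195.    90. ]
base [ 476.9 -320.7   38. ] cap [ 548.4 -329.   162.7] body mid [ 506.7 -324.2   90. ]
[715.2 -16.   32. ]
```

```bash
cat >> h.py <<'E'
from scipy.spatial.transform import Rotation as Ro
np.set_printoptions(precision=2,suppress=True)
def cur():
    s=env.state();return np.array(s["eef_pos"]),Ro.from_euler("xyz",s["tcp_rot"])
def rot(az,tilt):  # tool: jaws perpendicular to az(deg); fingers down, tilted forward along az by tilt deg
    a=np.radians(az);t=np.radians(tilt)
    y=np.array([np.sin(t)*np.cos(a),np.sin(t)*np.sin(a),-np.cos(t)])
    x=np.array([np.sin(a),-np.cos(a),0]);return Ro.from_matrix(np.c_[x,y,np.cross(x,y)])
def plan(tcp,Rt):
    p,R=cur();rv=np.degrees((Rt*R.inv()).as_rotvec());print("shift mm",np.array(tcp)-p,"rotvec deg",rv,np.linalg.norm(rv))
E
python3 - <<'E'
from h import *
plan([470,-325,250],rot(-6.6,15))
E
```

```text
shift mm [265.26 265.31  24.87] rotvec deg [  1.59 -15.04 -25.58] 29.71598252745209
```

jog_arm --series '[{"dx":0.033,"dy":0.033,"dz":0.003,"rx":0.2,"ry":-1.9,"rz":-3.2,"gripper":1},{"dx":0.033,"dy":0.033,"dz":0.003,"rx":0.2,"ry":-1.9,"rz":-3.2,"gripper":1},{"dx":0.033,"dy":0.033,"dz":0.003,"rx":0.2,"ry":-1.9,"rz":-3.2,"gripper":1},{"dx":0.033,"dy":0.033,"dz":0.003,"rx":0.2,"ry":-1.9,"rz":-3.2,"gripper":1},{"dx":0.033,"dy":0.033,"dz":0.003,"rx":0.2,"ry":-1.9,"rz":-3.2,"gripper":1},{"dx":0.033,"dy":0.033,"dz":0.003,"rx":0.2,"ry":-1.9,"rz":-3.2,"gripper":1},{"dx":0.033,"dy":0.033,"dz":0.003,"rx":0.2,"ry":-1.9,"rz":-3.2,"gripper":1},{"dx":0.033,"dy":0.033,"dz":0.003,"rx":0.2,"ry":-1.9,"rz":-3.2,"gripper":1},{"gripper":1},{"gripper":1}]'

```text
$.series[8]: bad value
```

```bash
python3 - <<'E'
from h import *
plan([470,-325,250],rot(-6.6,15)); s=env.state();print(s["joints"],s["t"])
np.savez("w1.npz",p=s["eef_pos"],r=s["tcp_rot"])
cv2.imwrite("pics/w1.png",env.read_camera("wrist")[:,:,::-1])
E
```

```text
shift mm [265.26 265.31  24.87] rotvec deg [  1.59 -15.04 -25.58] 29.71598252745209
[-1.34  0.49  1.56  0.    1.09 -0.11] 0.1
```

View pics/w1.png

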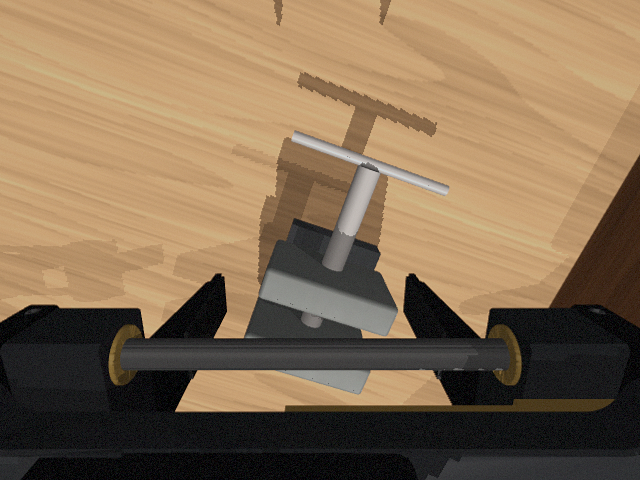

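The call was refused because a hold row needs a motion number, so nothing has moved. The picture shows the vise below the home pose. I'll include the shift keys in every row.

jog_arm --series '[{"dx":0.033,"dy":0.033,"dz":0.003,"rx":0.2,"ry":-1.9,"rz":-3.2,"gripper":1},{"dx":0.033,"dy":0.033,"dz":0.003,"rx":0.2,"ry":-1.9,"rz":-3.2,"gripper":1},{"dx":0.033,"dy":0.033,"dz":0.003,"rx":0.2,"ry":-1.9,"rz":-3.2,"gripper":1},{"dx":0.033,"dy":0.033,"dz":0.003,"rx":0.2,"ry":-1.9,"rz":-3.2,"gripper":1},{"dx":0.033,"dy":0.033,"dz":0.003,"rx":0.2,"ry":-1.9,"rz":-3.2,"gripper":1},{"dx":0.033,"dy":0.033,"dz":0.003,"rx":0.2,"ry":-1.9,"rz":-3.2,"gripper":1},{"dx":0.033,"dy":0.033,"dz":0.003,"rx":0.2,"ry":-1.9,"rz":-3.2,"gripper":1},{"dx":0.033,"dy":0.033,"dz":0.003,"rx":0.2,"ry":-1.9,"rz":-3.2,"gripper":1},{"dx":0,"dy":0,"dz":0,"rx":0,"ry":0,"rz":0,"gripper":1},{"dx":0,"dy":0,"dz":0,"rx":0,"ry":0,"rz":0,"gripper":1}]'

```text
t: 1.15
eef_pos: [469.1, -325.8, 249.6]
tcp_rot: [-1.307, -0.001, -1.684]
ft_force: [0.1, -1.0, 0.1]
opening: 1.003
```

```bash
python3 - <<'E'
from h import *
plan([470,-325,250],rot(-6.6,15)); s=env.state();print(s["joints"],s["t"])
np.savez("w1.npz",p=s["eef_pos"],r=s["tcp_rot"])
cv2.imwrite("pics/w2.png",env.read_camera("wrist")[:,:,::-1])
E
```

```text
shift mm [0.91 0.81 0.37] rotvec deg [ 0.1   0.12 -0.11] 0.19260375852298867
[-0.8   0.31  1.81  0.23  0.82  0.75] 1.15
```

View pics/w2.png

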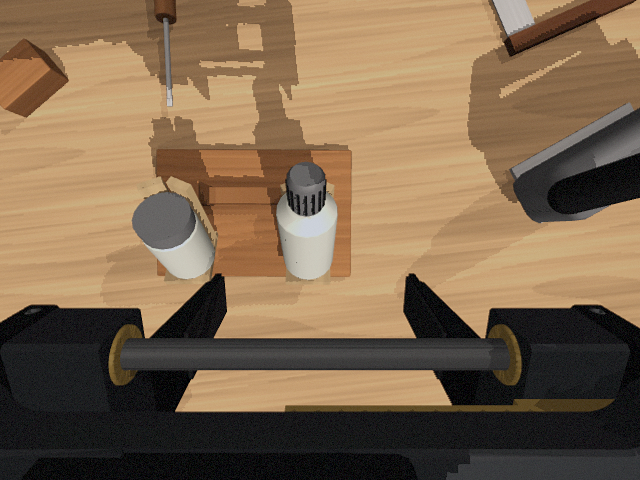

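The wrist view shows the bottle lined up between the fingers, with the cap top at about (306,175) and the body at column 307. The board corners are (156,150), (351,150), (351,276) and (158,276).

```bash
cat >> h.py <<'E'
def wray(px,f="w1.npz"):
    d=np.load(f);R=Ro.from_euler("xyz",d["r"]).as_matrix();c=env.camera_info("wrist");M=np.array(c["mount"])
    v=np.linalg.inv(c["camera_matrix"])@np.array([px[0],px[1],1.])
    o=d["p"]+R@M[:3,3];v=R@M[:3,:3]@v;return o,v
def wplane(px,z,f="w1.npz"):
    o,v=wray(px,f);return o+v*(z-o[2])/v[2]
E
python3 - <<'E'
from h import *
C=np.array([wplane(p,12) for p in[(156,150),(351,150),(351,276),(158,276)]]);print(C,C.mean(0))
print([np.linalg.norm(C[i]-C[i-1]) for i in range(4)])
print("cap at z162.7",wplane((306,175),162.7))
img=cv2.imread("pics/w2.png");g=img.min(2)
for r in(215,230,245,260):
  w=np.where(g[r,270:345]>120)[0]+270;print(r,w.min(),w.max(),(w.min()+w.max())/2)
for p in[(307,215),(307.5,230),(307.5,245),(307.5,260)]: print(wplane(p,100))
# pairwise cap with top/scene
z=lambda p,o,f:((p[0]+.5)/f-.5+o[0],(p[1]+.5)/f-.5+o[1])
L=[wray((306,175)),ray("top",z((655,245),(365,228),6)),ray("scene",z((115,80),(120,168),6))]
for i,j in((0,1),(0,2)):
  o1,d1=L[i];o2,d2=L[j];k=np.linalg.lstsq(np.c_[d1,-d2],o2-o1,rcond=None)[0];print("cap",o1+k[0]*d1,o2+k[1]*d2)
E
```

```text
[[ 619.55 -154.86   12.  ]
 [ 593.78 -382.41   12.  ]
 [ 446.19 -366.03   12.  ]
 [ 472.04 -138.83   12.  ]] [ 532.89 -260.53   12.  ]
[np.float64(148.37831069740173), np.float64(229.0095497613546), np.float64(148.49707273718525), np.float64(228.67338530316272)]
cap at z162.7 [ 546.33 -327.3   162.7 ]
215 277 337 307.0
230 281 335 308.0
245 283 333 308.0
260 285 331 308.0
[ 519.6  -323.71  100.  ]
[ 505.72 -322.6   100.  ]
[ 491.86 -321.02  100.  ]
[ 477.96 -319.43  100.  ]
cap [ 546.54 -327.29  161.36] [ 545.12 -326.91  161.13]
cap [ 546.97 -327.28  158.74] [ 547.22 -328.01  158.78]
```

jog_arm --series '[{"dx":0.0115,"dy":0.0025,"dz":-0.02,"rx":0,"ry":0,"rz":0,"gripper":1},{"dx":0.0115,"dy":0.002,"dz":-0.02,"rx":0,"ry":0,"rz":0,"gripper":1},{"dx":0.007,"dy":-0.0008,"dz":-0.0265,"rx":0,"ry":0,"rz":0,"gripper":1},{"dx":0.007,"dy":-0.0008,"dz":-0.0265,"rx":0,"ry":0,"rz":0,"gripper":1},{"dx":0,"dy":0,"dz":0,"rx":0,"ry":0,"rz":0,"gripper":1},{"dx":0,"dy":0,"dz":0,"rx":0,"ry":0,"rz":0,"gripper":1}]'

```text
t: 1.8
eef_pos: [505.2, -324.6, 156.7]
tcp_rot: [-1.307, -0.001, -1.688]
ft_force: [0.1, -0.2, -0.0]
opening: 0.998
```

```bash
python3 - <<'E'
from h import *
plan([520.1,-324.6,103],rot(-6.6,15)); s=env.state();print(s["joints"],s["t"])
np.savez("w3.npz",p=s["eef_pos"],r=s["tcp_rot"])
cv2.imwrite("pics/w3.png",env.read_camera("wrist")[:,:,::-1])
E
```

```text
shift mm [ 14.93   0.   -53.73] rotvec deg [0.05 0.1  0.1 ] 0.14800370644678845
[-0.75  0.47  1.85  0.27  0.62  0.74] 1.8
```

View pics/w3.png

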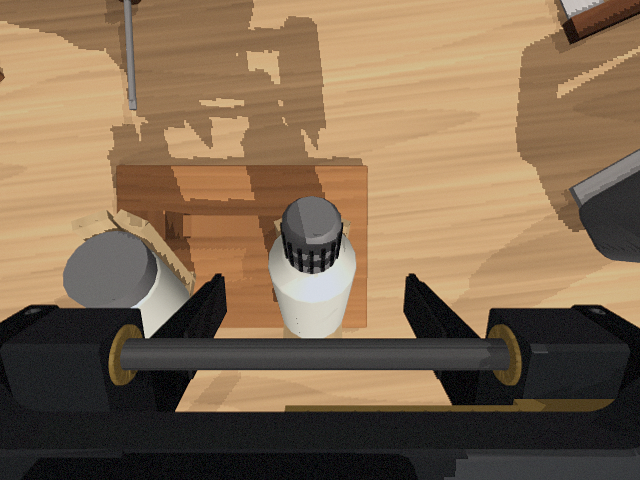

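The bottle is centred at column 313, between fingers at 225 and 405, so I'm descending the rest of the way.

jog_arm --series '[{"dx":0.005,"dy":0.0002,"dz":-0.018,"rx":0,"ry":0,"rz":0,"gripper":1},{"dx":0.005,"dy":0,"dz":-0.018,"rx":0,"ry":0,"rz":0,"gripper":1},{"dx":0.005,"dy":0,"dz":-0.0175,"rx":0,"ry":0,"rz":0,"gripper":1},{"dx":0,"dy":0,"dz":0,"rx":0,"ry":0,"rz":0,"gripper":1},{"dx":0,"dy":0,"dz":0,"rx":0,"ry":0,"rz":0,"gripper":1}]'

```text
t: 2.35
eef_pos: [520.8, -323.9, 104.5]
tcp_rot: [-1.305, -0.002, -1.687]
ft_force: [-0.3, 0.1, 0.7]
opening: 1.0
```

```bash
python3 - <<'E'
from h import *
plan([520.1,-324.6,103],rot(-6.6,15)); s=env.state();print(s["ft_force"],s["joints"],s["t"])
np.savez("w4.npz",p=s["eef_pos"],r=s["tcp_rot"])
cv2.imwrite("pics/w4.png",env.read_camera("wrist")[:,:,::-1])
E
```

```text
shift mm [-0.7  -0.7  -1.47] rotvec deg [0.13 0.2  0.05] 0.24095250703136759
[-0.31  0.11  0.67] [-0.73  0.56  1.87  0.31  0.52  0.71] 2.35
```

View pics/w4.png

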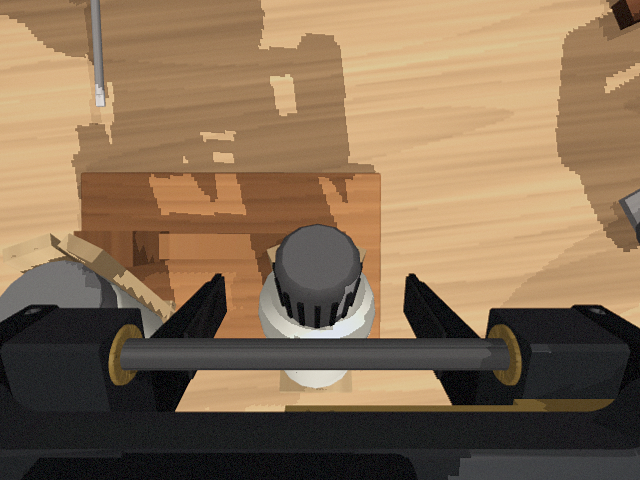

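```bash
python3 - <<'E'
from h import *
from scipy.optimize import least_squares
s=env.state()
D=[([.4916,1.5595],[204.73,-590.25,225.04],[-1.5707,.0012,-1.237]),([.31,1.81],[469.1,-325.8,249.6],[-1.307,-.001,-1.684]),([.47,1.85],[505.2,-324.6,156.7],[-1.307,-.001,-1.688]),(s["joints"][1:3],s["eef_pos"],s["tcp_rot"])]
def f(v):
  L1,L2,h,d,a=v;e=[]
  for q,p,r in D:
    w=np.array(p)-d*Ro.from_euler("xyz",r).as_matrix()[:,1]
    e+=[a+L1*np.sin(q[0])+L2*np.sin(q[0]+q[1])-np.hypot(w[0],w[1]),h+L1*np.cos(q[0])+L2*np.cos(q[0]+q[1])-w[2]]
  e.append((a)/20);return e
o=least_squares(f,[460,460,325,290,0]);print(o.x,np.array(o.fun));L1,L2,h,d,a=o.x
for r in(500,550,600,650,700):
  for th in(20,30,35,40,45,50):
    g=np.radians(th);G=84+5
    wr=r-a-(d-8+8)*np.sin(g)+8*np.sin(g);wz=G-8*np.cos(g)+d*np.cos(g)-h
    D2=np.hypot(wr,wz);c=(D2**2-L1**2-L2**2)/(2*L1*L2);j3=np.arccos(np.clip(c,-1,1));b=np.arctan2(wr,wz)
    j2=b-np.arctan2(L2*np.sin(j3),L1+L2*np.cos(j3));print(r,th,"j2 %.2f j3 %.2f j5 %.2f"%(j2,j3,np.pi-g-j2-j3))
E
```

```text
[521.88 384.2  145.66 200.83  37.5 ] [-0.41  2.35 -1.12 -1.37  1.36 -1.29  0.08  0.31  1.88]
500 20 j2 0.45 j3 2.24 j5 0.11
500 30 j2 0.45 j3 2.32 j5 -0.16
500 35 j2 0.46 j3 2.36 j5 -0.30
500 40 j2 0.48 j3 2.41 j5 -0.44
500 45 j2 0.50 j3 2.44 j5 -0.59
500 50 j2 0.54 j3 2.48 j5 -0.75
550 20 j2 0.51 j3 2.11 j5 0.18
550 30 j2 0.50 j3 2.20 j5 -0.08
550 35 j2 0.51 j3 2.24 j5 -0.22
550 40 j2 0.52 j3 2.28 j5 -0.36
550 45 j2 0.54 j3 2.32 j5 -0.50
550 50 j2 0.56 j3 2.35 j5 -0.65
600 20 j2 0.56 j3 1.98 j5 0.25
600 30 j2 0.55 j3 2.07 j5 -0.00
600 35 j2 0.56 j3 2.11 j5 -0.14
600 40 j2 0.57 j3 2.15 j5 -0.27
600 45 j2 0.58 j3 2.19 j5 -0.41
600 50 j2 0.60 j3 2.22 j5 -0.55
650 20 j2 0.62 j3 1.84 j5 0.33
650 30 j2 0.61 j3 1.93 j5 0.08
650 35 j2 0.61 j3 1.98 j5 -0.05
650 40 j2 0.61 j3 2.02 j5 -0.19
650 45 j2 0.62 j3 2.06 j5 -0.32
650 50 j2 0.64 j3 2.09 j5 -0.46
700 20 j2 0.69 j3 1.69 j5 0.41
700 30 j2 0.67 j3 1.79 j5 0.16
700 35 j2 0.67 j3 1.84 j5 0.03
700 40 j2 0.67 j3 1.88 j5 -0.10
700 45 j2 0.67 j3 1.92 j5 -0.24
700 50 j2 0.68 j3 1.96 j5 -0.37
```

Closing on the body. The joint fit shows that upright with a 45° outward tool tilt would break the joint 5 limit. So after lifting I'll yaw the held bottle and place it with the tool tilted sideways.

jog_arm --series '[{"dx":0,"dy":0,"dz":0,"rx":0,"ry":0,"rz":0,"gripper":0.5},{"dx":0,"dy":0,"dz":0,"rx":0,"ry":0,"rz":0,"gripper":0.4},{"dx":0,"dy":0,"dz":0,"rx":0,"ry":0,"rz":0,"gripper":0.3},{"dx":0,"dy":0,"dz":0,"rx":0,"ry":0,"rz":0,"gripper":0.3},{"dx":0,"dy":0,"dz":0,"rx":0,"ry":0,"rz":0,"gripper":0.3},{"dx":0,"dy":0,"dz":0,"rx":0,"ry":0,"rz":0,"gripper":0.3}]'

```text
t: 3.0
eef_pos: [520.9, -324.2, 103.5]
tcp_rot: [-1.305, -0.003, -1.687]
ft_force: [-7.6, -3.1, 1.1]
opening: 0.566
```

jog_arm --series '[{"dx":0,"dy":0,"dz":0.008,"rx":0,"ry":0,"rz":0,"gripper":0.2},{"dx":0,"dy":0,"dz":0.015,"rx":0,"ry":0,"rz":0,"gripper":0.2},{"dx":0,"dy":0,"dz":0.02,"rx":0,"ry":0,"rz":0,"gripper":0.2},{"dx":0,"dy":0,"dz":0.02,"rx":0,"ry":0,"rz":0,"gripper":0.2},{"dx":0,"dy":0,"dz":0.02,"rx":0,"ry":0,"rz":0,"gripper":0.2},{"dx":0,"dy":0,"dz":0.02,"rx":0,"ry":0,"rz":0,"gripper":0.2},{"dx":0,"dy":0,"dz":0.02,"rx":0,"ry":0,"rz":0,"gripper":0.2},{"dx":0,"dy":0,"dz":0.02,"rx":0,"ry":0,"rz":0,"gripper":0.2},{"dx":0,"dy":0,"dz":0,"rx":0,"ry":0,"rz":0,"gripper":0.2},{"dx":0,"dy":0,"dz":0,"rx":0,"ry":0,"rz":0,"gripper":0.2}]'

```text
t: 4.0
eef_pos: [520.5, -323.1, 245.7]
tcp_rot: [-1.307, -0.001, -1.687]
ft_force: [0.2, 0.8, -3.2]
opening: 0.561
```

```bash
python3 - <<'E'
from h import *
s=env.state();print(s["eef_pos"],s["tcp_rot"],s["ft_force"],s["joints"],s["t"])
cv2.imwrite("pics/w5.png",env.read_camera("wrist")[:,:,::-1])
cv2.imwrite("pics/s5.png",env.read_camera("scene")[:,:,::-1])
E
```

```text
[ 520.54 -323.1   245.72] [-1.31 -0.   -1.69] [ 0.18  0.79 -3.23] [-0.73  0.38  1.73  0.2   0.83  0.84] 4.0
```

View pics/w5.png

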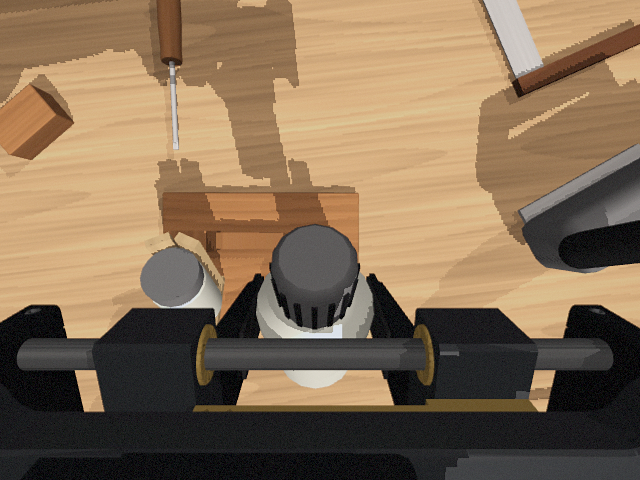

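View pics/s5.png

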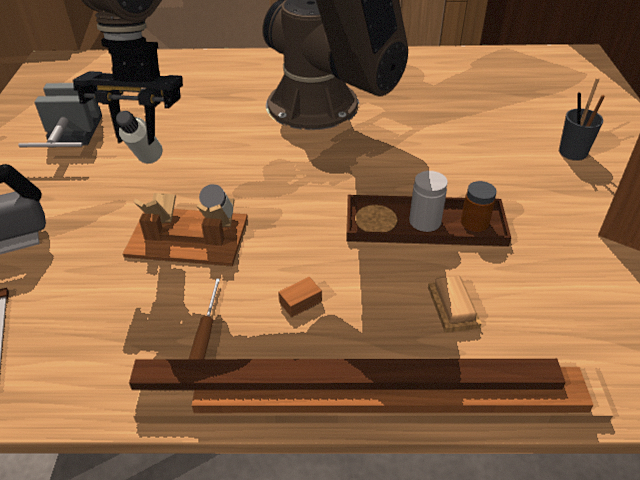

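The bottle is held and clear of the rest. The cap sits at (314,258) in the wrist view, almost where it was before gripping, so it hasn't slipped. The other jar is undisturbed. Next I'll carry it to the middle while yawing.

jog_arm --series '[{"dx":0.004,"dy":0.025,"dz":0.002,"rx":0,"ry":0,"rz":7.2,"gripper":0.2},{"dx":0.004,"dy":0.025,"dz":0.002,"rx":0,"ry":0,"rz":7.2,"gripper":0.2},{"dx":0.004,"dy":0.025,"dz":0.002,"rx":0,"ry":0,"rz":7.2,"gripper":0.2},{"dx":0.004,"dy":0.025,"dz":0.002,"rx":0,"ry":0,"rz":7.2,"gripper":0.2},{"dx":0.004,"dy":0.025,"dz":0,"rx":0,"ry":0,"rz":7.2,"gripper":0.2},{"dx":0.004,"dy":0.025,"dz":0,"rx":0,"ry":0,"rz":7.2,"gripper":0.2},{"dx":0.004,"dy":0.025,"dz":0,"rx":0,"ry":0,"rz":7.2,"gripper":0.2},{"dx":0.004,"dy":0.025,"dz":0,"rx":0,"ry":0,"rz":7.2,"gripper":0.2},{"dx":0.004,"dy":0.025,"dz":0,"rx":0,"ry":0,"rz":7.2,"gripper":0.2},{"dx":0.004,"dy":0.025,"dz":0,"rx":0,"ry":0,"rz":7.2,"gripper":0.2},{"dx":0.004,"dy":0.025,"dz":0,"rx":0,"ry":0,"rz":7.2,"gripper":0.2},{"dx":0.004,"dy":0.025,"dz":0,"rx":0,"ry":0,"rz":7.2,"gripper":0.2}]'

```text
t: 5.3
eef_pos: [568.6, -22.4, 252.9]
tcp_rot: [-1.306, 0.001, -0.174]
ft_force: [0.6, 0.1, -2.7]
opening: 0.563
```

```bash
python3 - <<'E'
from h import *
s=env.state();print(s["joints"],s["t"]); p,R=cur();print(R.as_matrix(),p)
# bottle axis assuming unslipped: at grasp tool R0, axis a0
R0=Ro.from_euler("xyz",[-1.305,-.003,-1.687]);y=np.radians(-6.65);a0=np.array([.5*np.cos(y),.5*np.sin(y),.866])
at=R0.inv().apply(a0);print("axis in tool",at)
a=R.apply(at);print("axis now",a);ax=np.cross(a,[0,0,1]);print("needed rotvec",np.degrees(np.arcsin(np.linalg.norm(ax)))*ax/np.linalg.norm(ax))
E
```

```text
[-0.28  0.39  1.69  0.29  1.11 -0.24] 5.3
[[ 0.98  0.04  0.17]
 [-0.17  0.26  0.95]
 [-0.   -0.97  0.26]] [568.6  -22.41 252.95]
axis in tool [ 0.   -0.7   0.71]
axis now [0.09 0.49 0.87]
needed rotvec [29.58 -5.38  0.  ]
```

jog_arm --series '[{"dx":0,"dy":0,"dz":0,"rx":5.9,"ry":-1.1,"rz":0,"gripper":0.2},{"dx":0,"dy":0,"dz":0,"rx":5.9,"ry":-1.1,"rz":0,"gripper":0.2},{"dx":0,"dy":0,"dz":0,"rx":5.9,"ry":-1.1,"rz":0,"gripper":0.2},{"dx":0,"dy":0,"dz":0,"rx":5.9,"ry":-1.1,"rz":0,"gripper":0.2},{"dx":0,"dy":0,"dz":0,"rx":5.9,"ry":-1.1,"rz":0,"gripper":0.2},{"dx":0,"dy":0,"dz":0,"rx":0,"ry":0,"rz":0,"gripper":0.2},{"dx":0,"dy":0,"dz":0,"rx":0,"ry":0,"rz":0,"gripper":0.2}]'

```text
t: 6.0
eef_pos: [568.7, -23.9, 253.1]
tcp_rot: [-0.785, -0.002, -0.181]
ft_force: [0.4, 0.2, -2.0]
opening: 0.562
```

```bash
python3 - <<'E'
from h import *
s=env.state();print(s["joints"],s["t"],s["ft_force"]); p,R=cur();print(p)
a=R.apply([0,-.7,.71]);print("axis now",a)
np.savez("w6.npz",p=p,r=s["tcp_rot"])
G=p-8*R.as_matrix()[:,1];B=G-84*a;print("base",B)
T=env.read_camera("top")[:,:,::-1].copy();S=env.read_camera("scene")[:,:,::-1].copy();W=env.read_camera("wrist")[:,:,::-1]
for n,I in(("top",T),("scene",S)): print(n,proj(n,B),proj(n,B+144*a))
cv2.imwrite("pics/t6.png",T);cv2.imwrite("pics/s6.png",S);cv2.imwrite("pics/w6.png",W)
u,v=map(int,proj("scene",B+70*a));cv2.imwrite("pics/s6z.png",cv2.resize(S[max(0,v-50):v+50,u-65:u+65],None,fx=6,fy=6,interpolation=cv2.INTER_CUBIC));print("crop",u-65,v-50)
E
```

```text
[-0.48  0.47  1.74  0.78  1.31 -0.66] 6.0 [ 0.38  0.19 -2.04]
[568.73 -23.85 253.11]
axis now [-0.    0.01  1.  ]
base [567.75 -30.02 175.02]
top [331.12 256.46] [334.73 249.02]
scene [292.06 179.54] [289.53 113.47]
crop 225 98
```

View pics/s6z.png

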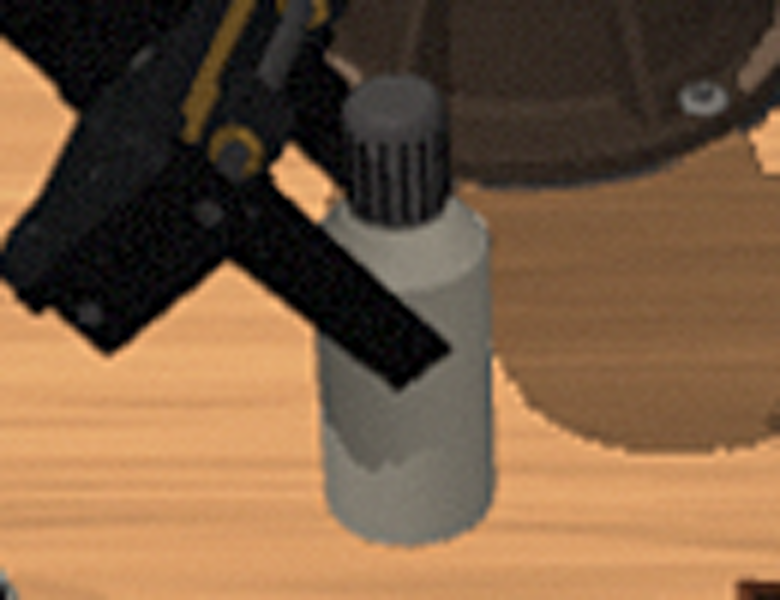

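View pics/t6.png

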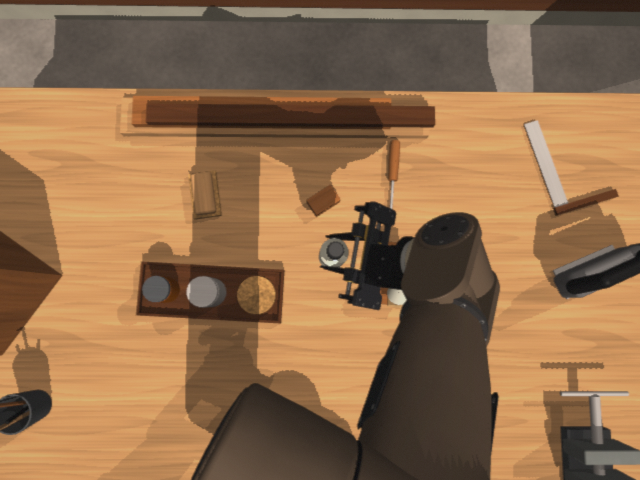

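View pics/w6.png

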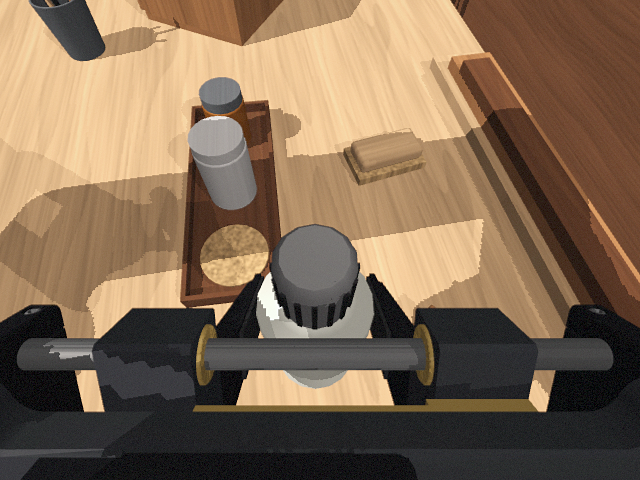

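The bottle hangs upright. Its measured lean in the scene view matches the prediction to within 0.006 rad, with the cap at (290,115) and the base at (293,180). I'll shift toward the middle and go down.

jog_arm --series '[{"dx":0,"dy":0.02,"dz":-0.01,"rx":0,"ry":0,"rz":0,"gripper":0.2},{"dx":0,"dy":0.02,"dz":-0.02,"rx":0,"ry":0,"rz":0,"gripper":0.2},{"dx":0,"dy":0,"dz":-0.025,"rx":0,"ry":0,"rz":0,"gripper":0.2},{"dx":0,"dy":0,"dz":-0.025,"rx":0,"ry":0,"rz":0,"gripper":0.2},{"dx":0,"dy":0,"dz":-0.025,"rx":0,"ry":0,"rz":0,"gripper":0.2},{"dx":0,"dy":0,"dz":-0.025,"rx":0,"ry":0,"rz":0,"gripper":0.2},{"dx":0,"dy":0,"dz":-0.02,"rx":0,"ry":0,"rz":0,"gripper":0.2},{"dx":0,"dy":0,"dz":-0.01,"rx":0,"ry":0,"rz":0,"gripper":0.2},{"dx":0,"dy":0,"dz":0,"rx":0,"ry":0,"rz":0,"gripper":0.2},{"dx":0,"dy":0,"dz":0,"rx":0,"ry":0,"rz":0,"gripper":0.2}]'

```text
t: 7.15
eef_pos: [569.2, 16.7, 94.9]
tcp_rot: [-0.783, -0.005, -0.18]
ft_force: [0.0, -1.2, -1.7]
opening: 0.562
```

```bash
python3 - <<'E'
from h import *
s=env.state();print(s["joints"],s["t"],s["ft_force"],s["moment"]); p,R=cur();print(p)
a=R.apply([0,-.7,.71]);print("axis now",a)
G=p-8*R.as_matrix()[:,1];B=G-84*a;print("base",B)
S=env.read_camera("scene")[:,:,::-1].copy()
print(proj("scene",B),proj("scene",B+144*a))
u,v=map(int,proj("scene",B+70*a));cv2.imwrite("pics/s7z.png",cv2.resize(S[max(0,v-50):v+50,u-65:u+65],None,fx=6,fy=6,interpolation=cv2.INTER_CUBIC));print("crop",u-65,v-50)
E
```

```text
[-0.42  0.69  1.89  0.93  1.04 -0.93] 7.15 [ 0.01 -1.23 -1.67] [-0.65 -0.03  0.03]
[569.17  16.72  94.94]
axis now [-0.    0.01  1.  ]
base [568.46  10.69  16.84]
[314.72 240.52] [314.19 185.51]
crop 249 164
```

View pics/s7z.png

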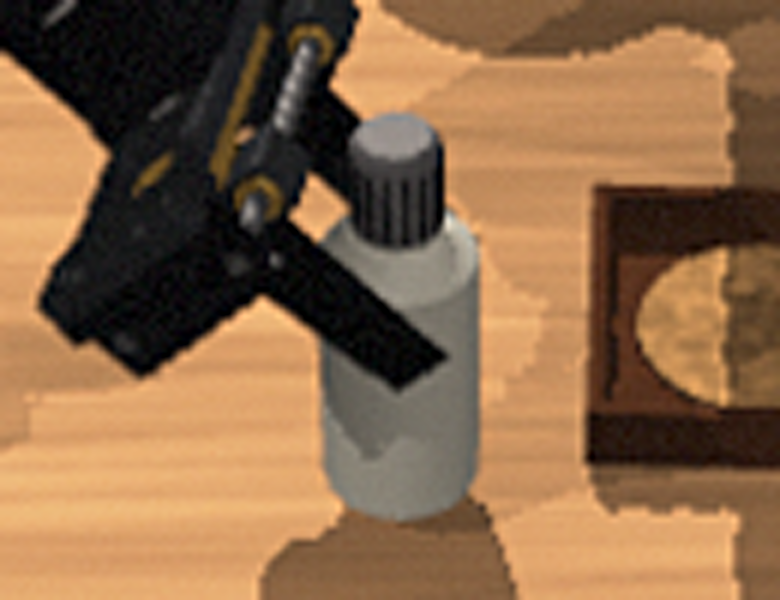

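The bottle is still upright about 17 mm above the bench, with cap and base nearly in one column in the crop. I'm easing down and watching the force.

jog_arm --series '[{"dx":0,"dy":0,"dz":-0.005,"rx":0,"ry":0,"rz":0,"gripper":0.2},{"dx":0,"dy":0,"dz":-0.004,"rx":0,"ry":0,"rz":0,"gripper":0.2},{"dx":0,"dy":0,"dz":-0.003,"rx":0,"ry":0,"rz":0,"gripper":0.2},{"dx":0,"dy":0,"dz":-0.002,"rx":0,"ry":0,"rz":0,"gripper":0.2},{"dx":0,"dy":0,"dz":0,"rx":0,"ry":0,"rz":0,"gripper":0.2},{"dx":0,"dy":0,"dz":0,"rx":0,"ry":0,"rz":0,"gripper":0.2}]'

```text
t: 7.8
eef_pos: [568.8, 16.6, 80.1]
tcp_rot: [-0.782, -0.004, -0.18]
ft_force: [-0.8, 0.3, -3.6]
opening: 0.559
```

jog_arm --series '[{"dx":0,"dy":0,"dz":-0.001,"rx":0,"ry":0,"rz":0,"gripper":0.2},{"dx":0,"dy":0,"dz":-0.001,"rx":0,"ry":0,"rz":0,"gripper":0.2},{"dx":0,"dy":0,"dz":0,"rx":0,"ry":0,"rz":0,"gripper":0.2}]'

```text
t: 8.1
eef_pos: [568.9, 16.7, 78.5]
tcp_rot: [-0.782, -0.004, -0.18]
ft_force: [-0.5, -0.8, 1.0]
opening: 0.566
```

jog_arm --series '[{"dx":0,"dy":0,"dz":-0.001,"rx":0,"ry":0,"rz":0,"gripper":0.2},{"dx":0,"dy":0,"dz":0,"rx":0,"ry":0,"rz":0,"gripper":0.2}]'

```text
t: 8.3
eef_pos: [569.0, 16.8, 78.3]
tcp_rot: [-0.781, -0.005, -0.18]
ft_force: [-2.3, -0.6, 11.0]
opening: 0.564
```

Contact at about 11 N. Opening the gripper.

jog_arm --series '[{"dx":0,"dy":0,"dz":0,"rx":0,"ry":0,"rz":0,"gripper":0.62},{"dx":0,"dy":0,"dz":0,"rx":0,"ry":0,"rz":0,"gripper":0.75},{"dx":0,"dy":0,"dz":0,"rx":0,"ry":0,"rz":0,"gripper":1},{"dx":0,"dy":0,"dz":0,"rx":0,"ry":0,"rz":0,"gripper":1},{"dx":0,"dy":0,"dz":0,"rx":0,"ry":0,"rz":0,"gripper":1},{"dx":0,"dy":0,"dz":0,"rx":0,"ry":0,"rz":0,"gripper":1}]'

```text
t: 8.9
eef_pos: [568.8, 16.6, 77.1]
tcp_rot: [-0.783, -0.004, -0.18]
ft_force: [-0.0, 0.3, 0.2]
opening: 0.97
```

```bash
python3 - <<'E'
from h import *
s=env.state();print(s["t"],s["ft_force"]); 
S=env.read_camera("scene")[:,:,::-1].copy();W=env.read_camera("wrist")[:,:,::-1]
cv2.imwrite("pics/w8.png",W)
cv2.imwrite("pics/s8z.png",cv2.resize(S[164:264,249:379],None,fx=6,fy=6,interpolation=cv2.INTER_CUBIC))
E
```

```text
8.9 [-0.02  0.28  0.19]
```

View pics/s8z.png

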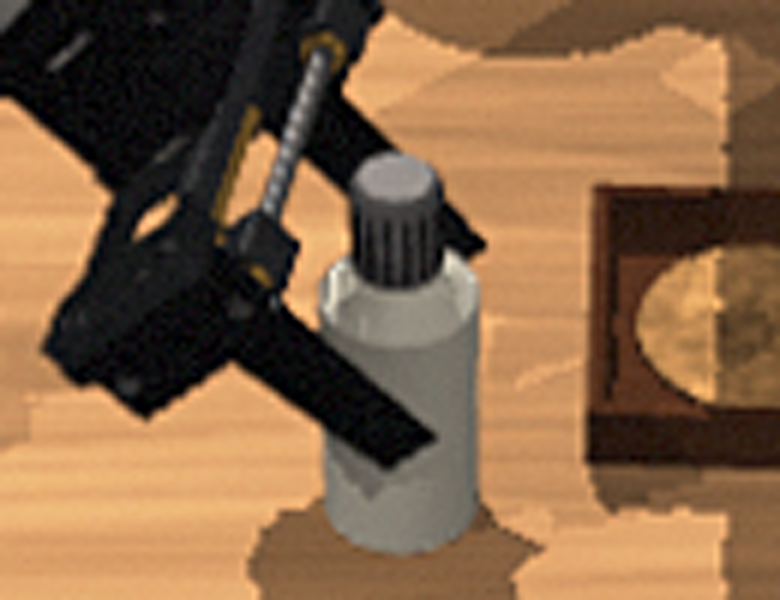

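View pics/w8.png

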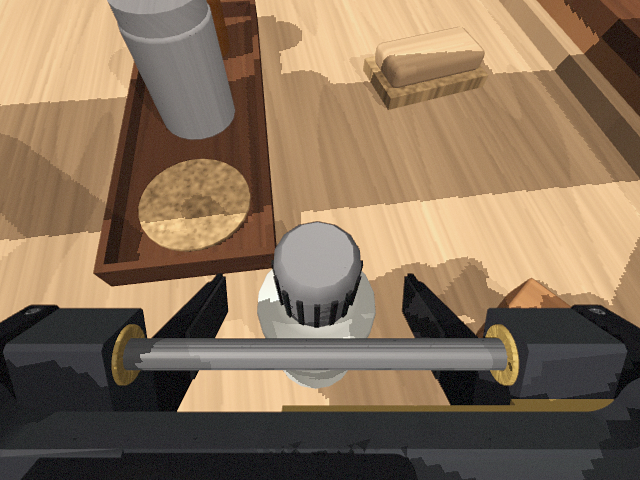

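The bottle stands free and upright, with open fingers on both sides of the body and clear space around it. I'm retreating along the finger axis.

jog_arm --series '[{"dx":-0.001,"dy":-0.007,"dz":0.007,"rx":0,"ry":0,"rz":0,"gripper":1},{"dx":-0.0025,"dy":-0.014,"dz":0.014,"rx":0,"ry":0,"rz":0,"gripper":1},{"dx":-0.0025,"dy":-0.014,"dz":0.014,"rx":0,"ry":0,"rz":0,"gripper":1},{"dx":-0.0025,"dy":-0.014,"dz":0.014,"rx":0,"ry":0,"rz":0,"gripper":1},{"dx":-0.0025,"dy":-0.014,"dz":0.014,"rx":0,"ry":0,"rz":0,"gripper":1},{"dx":-0.0025,"dy":-0.014,"dz":0.014,"rx":0,"ry":0,"rz":0,"gripper":1},{"dx":-0.0025,"dy":-0.014,"dz":0.02,"rx":0,"ry":0,"rz":0,"gripper":1},{"dx":0,"dy":0,"dz":0.04,"rx":0,"ry":0,"rz":0,"gripper":1},{"dx":0,"dy":0,"dz":0.04,"rx":0,"ry":0,"rz":0,"gripper":1},{"dx":0,"dy":0,"dz":0.02,"rx":0,"ry":0,"rz":0,"gripper":1},{"dx":0,"dy":0,"dz":0,"rx":0,"ry":0,"rz":0,"gripper":1}]'

```text
t: 10.1
eef_pos: [553.1, -75.1, 277.3]
tcp_rot: [-0.785, -0.009, -0.18]
ft_force: [-0.6, -0.0, 0.3]
opening: 1.002
```

```bash
python3 - <<'E'
from h import *
s=env.state();print(s["t"],s["ft_force"],s["joints"]); print(cur()[0])
plan([570,12,280],rot(0,0));plan([570,12,280],rot(80,0));plan([570,12,280],rot(50,0))
S=env.read_camera("scene")[:,:,::-1].copy();T=env.read_camera("top")[:,:,::-1].copy()
cv2.imwrite("pics/s9.png",S);cv2.imwrite("pics/t9.png",T)
cv2.imwrite("pics/s9z.png",cv2.resize(S[164:264,249:379],None,fx=6,fy=6,interpolation=cv2.INTER_CUBIC))
cv2.imwrite("pics/t9z.png",cv2.resize(T[215:315,250:380],None,fx=6,fy=6,interpolation=cv2.INTER_CUBIC))
E
```

```text
10.1 [-0.59 -0.05  0.27] [-0.57  0.45  1.71  0.73  1.4  -0.68]
[553.07 -75.11 277.25]
shift mm [16.93 87.11  2.75] rotvec deg [-30.82  37.74 -75.44] 89.80895480745073
shift mm [16.93 87.11  2.75] rotvec deg [-44.24   8.41   0.12] 45.03767387805399
shift mm [16.93 87.11  2.75] rotvec deg [-41.    19.79 -28.31] 53.612007392743756
```

View pics/s9z.png

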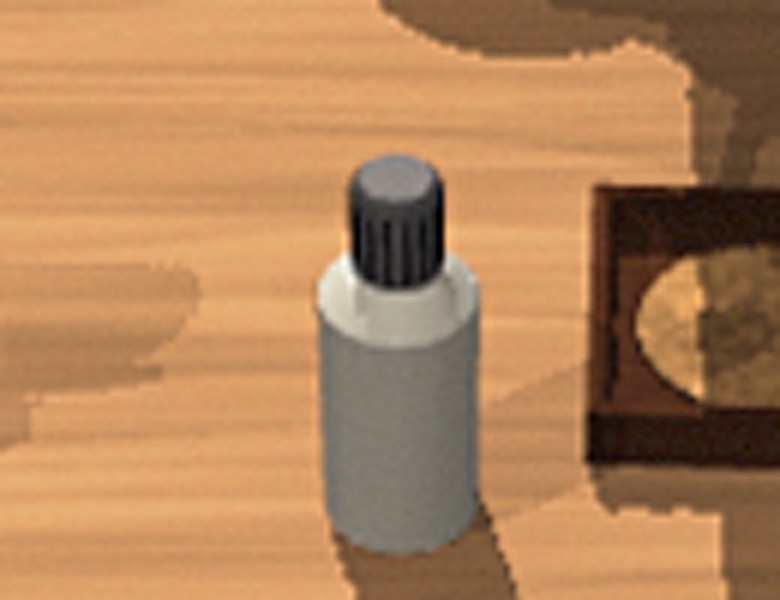

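View pics/t9z.png

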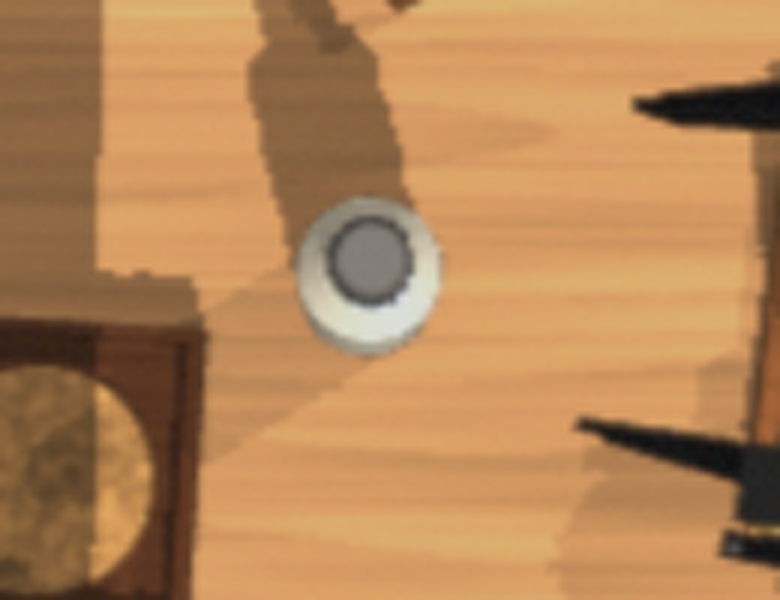

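The bottle stands upright on the bare bench, with the cap at crop (370,260) in the top view and (397,178) in the scene view.

```bash
python3 - <<'E'
from h import *
z=lambda p,o,f:((p[0]+.5)/f-.5+o[0],(p[1]+.5)/f-.5+o[1])
a=z((370,260),(250,215),6);b=z((397,178),(249,164),6)
print(plane("top",a,144),plane("scene",b,144),tri(a,b))
E
```

```text
[567.39  10.23 144.  ] [570.97  12.34 144.  ] (array([567.62,  11.25, 141.28]), np.float64(2.0902285410875785))
```

jog_arm --series '[{"dx":0.002,"dy":0.012,"dz":0,"rx":-7.4,"ry":1.4,"rz":0,"gripper":1},{"dx":0.002,"dy":0.012,"dz":0,"rx":-7.4,"ry":1.4,"rz":0,"gripper":1},{"dx":0.002,"dy":0.012,"dz":0,"rx":-7.4,"ry":1.4,"rz":0,"gripper":1},{"dx":0.002,"dy":0.012,"dz":0,"rx":-7.4,"ry":1.4,"rz":0,"gripper":1},{"dx":0.002,"dy":0.012,"dz":0,"rx":-7.4,"ry":1.4,"rz":0,"gripper":1},{"dx":0.002,"dy":0.012,"dz":0,"rx":-7.2,"ry":1.4,"rz":0,"gripper":1},{"dx":0.002,"dy":0.012,"dz":0,"rx":0,"ry":0,"rz":0,"gripper":1},{"dx":0,"dy":0,"dz":0,"rx":0,"ry":0,"rz":0,"gripper":1},{"dx":0,"dy":0,"dz":0,"rx":0,"ry":0,"rz":0,"gripper":1}]'

```text
t: 11.1
eef_pos: [566.5, 9.1, 273.2]
tcp_rot: [-1.566, 0.005, -0.179]
ft_force: [-0.3, -0.1, -0.9]
opening: 1.005
```

```bash
python3 - <<'E'
from h import *
s=env.state();print(s["t"],s["joints"],cur()[0]); plan([568,10,280],rot(79.7,0))
np.savez("w10.npz",p=s["eef_pos"],r=s["tcp_rot"])
cv2.imwrite("pics/w10.png",env.read_camera("wrist")[:,:,::-1])
E
```

```text
11.1 [-0.1   0.36  1.64  0.01  1.14  0.07] [566.49   9.14 273.24]
shift mm [1.51 0.86 6.76] rotvec deg [-0.33 -0.22 -0.03] 0.400067528037778
```

View pics/w10.png

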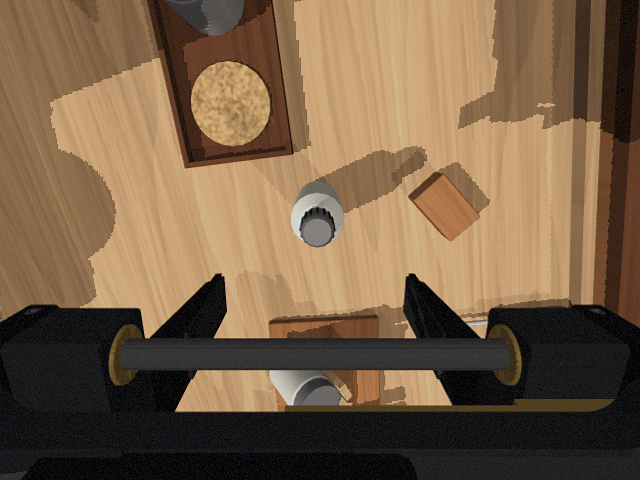

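The wrist view shows the cap top at about (317,231) and the pad centre at about (231,103).

```bash
python3 - <<'E'
from h import *
print("cap",wplane((317,231),144,"w10.npz"))
I=cv2.imread("pics/w10.png")[55:150,185:276];h=cv2.cvtColor(I,cv2.COLOR_BGR2HSV)
m=((h[...,2]>140)&(h[...,0]<25)).astype(np.uint8);n,l,st,c=cv2.connectedComponentsWithStats(m)
k=1+st[1:,4].argmax();cn=max(cv2.findContours((l==k).astype(np.uint8),0,1)[0],key=len)
e=cv2.fitEllipse(cv2.convexHull(cn));print(e);px=(e[0][0]+185,e[0][1]+55)
print("pad",wplane(px,12,"w10.npz"))
print([wplane((px[0]+dx,px[1]),12,"w10.npz") for dx in(-e[1][0]/2,e[1][0]/2)])
E
```

```text
cap [567.36  13.07 144.  ]
((44.99273681640625, 48.09756851196289), (77.86634826660156, 85.44309997558594), 157.88145446777344)
pad [490.98 143.12  12.  ]
[array([447.63, 150.99,  12.  ]), array([534.27, 135.25,  12.  ])]
```

jog_arm --series '[{"dx":0.001,"dy":0.003,"dz":-0.02,"rx":-0.3,"ry":-0.2,"rz":0,"gripper":1},{"dx":0,"dy":0,"dz":-0.03,"rx":0,"ry":0,"rz":0,"gripper":1},{"dx":0,"dy":0,"dz":-0.03,"rx":0,"ry":0,"rz":0,"gripper":1},{"dx":0,"dy":0,"dz":-0.03,"rx":0,"ry":0,"rz":0,"gripper":1},{"dx":0,"dy":0,"dz":-0.02,"rx":0,"ry":0,"rz":0,"gripper":1},{"dx":0,"dy":0,"dz":-0.016,"rx":0,"ry":0,"rz":0,"gripper":1},{"dx":0,"dy":0,"dz":0,"rx":0,"ry":0,"rz":0,"gripper":1},{"dx":0,"dy":0,"dz":0,"rx":0,"ry":0,"rz":0,"gripper":1}]'

```text
t: 11.95
eef_pos: [567.9, 11.5, 128.4]
tcp_rot: [-1.572, -0.001, -0.181]
ft_force: [0.1, 0.4, 0.3]
opening: 1.001
```

```bash
python3 - <<'E'
from h import *
plan([567.4,12,123],rot(79.7,0));s=env.state();print(s["joints"])
np.savez("w11.npz",p=s["eef_pos"],r=s["tcp_rot"])
cv2.imwrite("pics/w11.png",env.read_camera("wrist")[:,:,::-1])
E
```

```text
shift mm [-0.45  0.51 -5.37] rotvec deg [0.07 0.05 0.08] 0.11626459594741925
[-0.1   0.53  1.8  -0.    0.81  0.09]
```

View pics/w11.png

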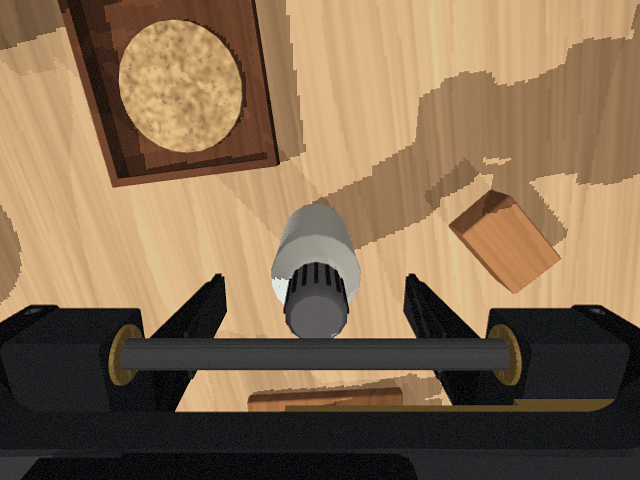

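The cap is centred between the fingers at column 316, so I'm lowering the last 5 mm and closing.

jog_arm --series '[{"dx":0,"dy":0.0005,"dz":-0.005,"rx":0,"ry":0,"rz":0,"gripper":1},{"dx":0,"dy":0,"dz":0,"rx":0,"ry":0,"rz":0,"gripper":0.6},{"dx":0,"dy":0,"dz":0,"rx":0,"ry":0,"rz":0,"gripper":0.4},{"dx":0,"dy":0,"dz":0,"rx":0,"ry":0,"rz":0,"gripper":0.36},{"dx":0,"dy":0,"dz":0,"rx":0,"ry":0,"rz":0,"gripper":0.32},{"dx":0,"dy":0,"dz":0,"rx":0,"ry":0,"rz":0,"gripper":0.25},{"dx":0,"dy":0,"dz":0,"rx":0,"ry":0,"rz":0,"gripper":0.1},{"dx":0,"dy":0,"dz":0,"rx":0,"ry":0,"rz":0,"gripper":0.1},{"dx":0,"dy":0,"dz":0,"rx":0,"ry":0,"rz":0,"gripper":0.1},{"dx":0,"dy":0,"dz":0,"rx":0,"ry":0,"rz":0,"gripper":0.1}]'

```text
t: 13.0
eef_pos: [567.9, 13.1, 123.2]
tcp_rot: [-1.572, -0.002, -0.179]
ft_force: [0.1, -0.2, -1.8]
opening: 0.308
```

jog_arm --series '[{"dx":0,"dy":0,"dz":0.005,"rx":0,"ry":0,"rz":0,"gripper":0.1},{"dx":0,"dy":0,"dz":0.015,"rx":0,"ry":0,"rz":0,"gripper":0.1},{"dx":0,"dy":0,"dz":0.02,"rx":0,"ry":0,"rz":0,"gripper":0.1},{"dx":0,"dy":0,"dz":0.02,"rx":0,"ry":0,"rz":0,"gripper":0.1},{"dx":0,"dy":0,"dz":0.01,"rx":0,"ry":0,"rz":0,"gripper":0.1},{"dx":0,"dy":0,"dz":0,"rx":0,"ry":0,"rz":0,"gripper":0.1},{"dx":0,"dy":0,"dz":0,"rx":0,"ry":0,"rz":0,"gripper":0.1}]'

```text
t: 13.7
eef_pos: [567.5, 13.1, 192.6]
tcp_rot: [-1.572, -0.001, -0.179]
ft_force: [0.0, -1.0, -2.5]
opening: 0.307
```

```bash
python3 - <<'E'
from h import *
s=env.state();print(s["t"],s["ft_force"],cur()[0])
S=env.read_camera("scene")[:,:,::-1].copy()
cv2.imwrite("pics/s12z.png",cv2.resize(S[120:240,235:395],None,fx=5,fy=5,interpolation=cv2.INTER_CUBIC))
E
```

```text
13.7 [ 0.05 -0.96 -2.52] [567.46  13.09 192.58]
```

View pics/s12z.png

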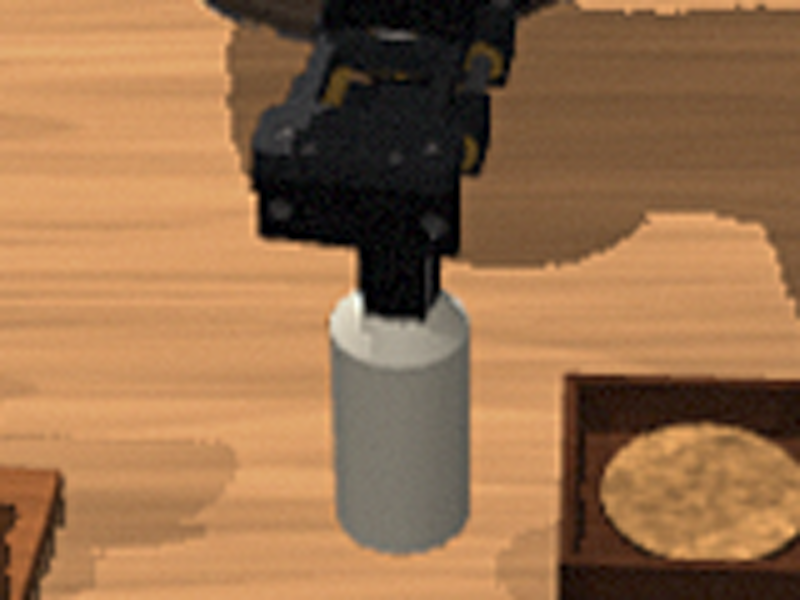

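The bottle is held by its cap and hangs upright. I'm carrying it over the pad by the measured shift of (-76, +130) mm.

jog_arm --series '[{"dx":-0.006,"dy":0.01,"dz":0,"rx":0,"ry":0,"rz":0,"gripper":0.1},{"dx":-0.01,"dy":0.017,"dz":0,"rx":0,"ry":0,"rz":0,"gripper":0.1},{"dx":-0.01,"dy":0.017,"dz":0,"rx":0,"ry":0,"rz":0,"gripper":0.1},{"dx":-0.01,"dy":0.017,"dz":0,"rx":0,"ry":0,"rz":0,"gripper":0.1},{"dx":-0.01,"dy":0.017,"dz":0,"rx":0,"ry":0,"rz":0,"gripper":0.1},{"dx":-0.01,"dy":0.017,"dz":0,"rx":0,"ry":0,"rz":0,"gripper":0.1},{"dx":-0.01,"dy":0.017,"dz":0,"rx":0,"ry":0,"rz":0,"gripper":0.1},{"dx":-0.006,"dy":0.01,"dz":0,"rx":0,"ry":0,"rz":0,"gripper":0.1},{"dx":-0.004,"dy":0.008,"dz":0,"rx":0,"ry":0,"rz":0,"gripper":0.1},{"dx":0,"dy":0,"dz":0,"rx":0,"ry":0,"rz":0,"gripper":0.1},{"dx":0,"dy":0,"dz":0,"rx":0,"ry":0,"rz":0,"gripper":0.1}]'

```text
t: 14.85
eef_pos: [491.9, 143.0, 193.1]
tcp_rot: [-1.572, -0.002, -0.179]
ft_force: [0.4, -0.0, -1.9]
opening: 0.309
```

jog_arm --series '[{"dx":0,"dy":0,"dz":-0.01,"rx":0,"ry":0,"rz":0,"gripper":0.1},{"dx":0,"dy":0,"dz":-0.01,"rx":0,"ry":0,"rz":0,"gripper":0.1},{"dx":0,"dy":0,"dz":-0.01,"rx":0,"ry":0,"rz":0,"gripper":0.1},{"dx":0,"dy":0,"dz":0,"rx":0,"ry":0,"rz":0,"gripper":0.1},{"dx":0,"dy":0,"dz":0,"rx":0,"ry":0,"rz":0,"gripper":0.1}]'

```text
t: 15.35
eef_pos: [491.8, 142.9, 162.7]
tcp_rot: [-1.573, -0.001, -0.18]
ft_force: [0.4, -0.4, -2.4]
opening: 0.308
```

```bash
python3 - <<'E'
from h import *
s=env.state();print(s["t"],s["ft_force"],cur()[0],s["tcp_rot"])
S=env.read_camera("scene")[:,:,::-1].copy();T=env.read_camera("top")[:,:,::-1].copy()
cv2.imwrite("pics/s13z.png",cv2.resize(S[130:250,315:475],None,fx=5,fy=5,interpolation=cv2.INTER_CUBIC))
cv2.imwrite("pics/t13z.png",cv2.resize(T[240:340,190:320],None,fx=6,fy=6,interpolation=cv2.INTER_CUBIC))
E
```

```text
15.35 [ 0.37 -0.39 -2.38] [491.79 142.92 162.71] [-1.57 -0.   -0.18]
```

View pics/s13z.png

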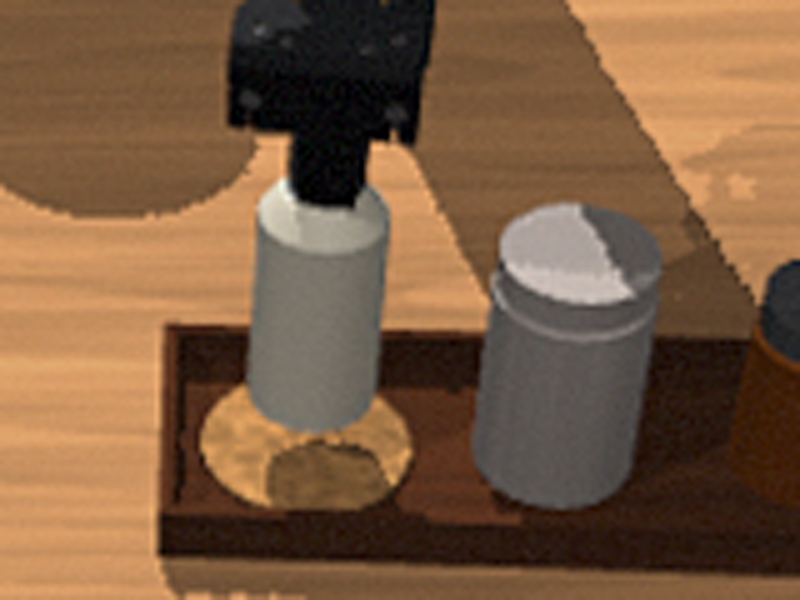

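View pics/t13z.png

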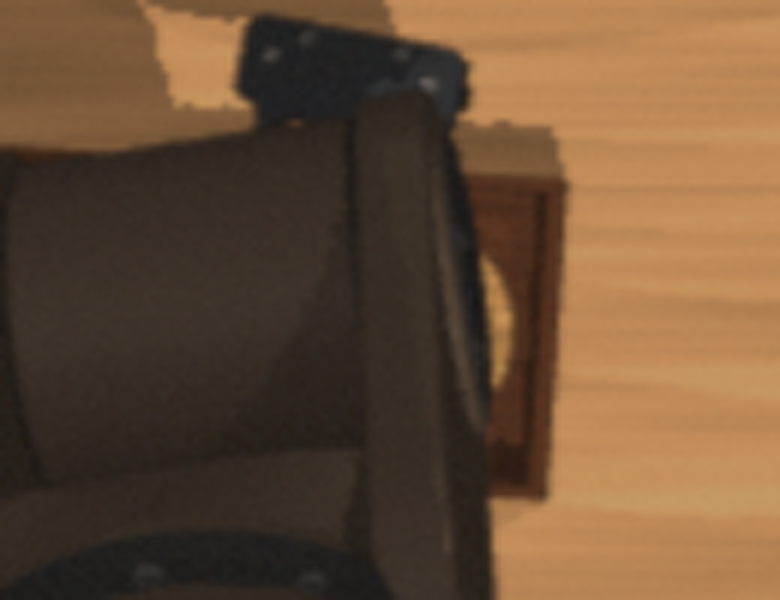

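```bash
python3 - <<'E'
from h import *
q=lambda X:(proj("scene",X)-[315,130]+.5)*5-.5
for z in(0,95,):print(z,q([491.8,142,39.5+z]))
print("pad",q([491.5,141.5,12]),"final",q([491.8,142,12]))
E
```

```text
0 [310.16 389.27]
95 [323.52 209.75]
pad [305.32 437.48] final [306.53 437.94]
```

The bottle is over the pad: base at crop (312,388) against a predicted (310,389), and pad centre at (306,440). Both agree with the calibration to about 1 mm, so I'm lowering.

jog_arm --series '[{"dx":0,"dy":0,"dz":-0.008,"rx":0,"ry":0,"rz":0,"gripper":0.1},{"dx":0,"dy":0,"dz":-0.007,"rx":0,"ry":0,"rz":0,"gripper":0.1},{"dx":0,"dy":0,"dz":-0.005,"rx":0,"ry":0,"rz":0,"gripper":0.1},{"dx":0,"dy":0,"dz":-0.003,"rx":0,"ry":0,"rz":0,"gripper":0.1},{"dx":0,"dy":0,"dz":-0.002,"rx":0,"ry":0,"rz":0,"gripper":0.1},{"dx":0,"dy":0,"dz":-0.001,"rx":0,"ry":0,"rz":0,"gripper":0.1},{"dx":0,"dy":0,"dz":0,"rx":0,"ry":0,"rz":0,"gripper":0.1},{"dx":0,"dy":0,"dz":0,"rx":0,"ry":0,"rz":0,"gripper":0.1}]'

```text
t: 16.25
eef_pos: [491.9, 143.1, 137.3]
tcp_rot: [-1.572, -0.002, -0.179]
ft_force: [-0.2, -0.5, -2.7]
opening: 0.308
```

jog_arm --series '[{"dx":0,"dy":0,"dz":-0.001,"rx":0,"ry":0,"rz":0,"gripper":0.1},{"dx":0,"dy":0,"dz":-0.001,"rx":0,"ry":0,"rz":0,"gripper":0.1},{"dx":0,"dy":0,"dz":0,"rx":0,"ry":0,"rz":0,"gripper":0.1}]'

```text
t: 16.55
eef_pos: [491.9, 143.1, 135.2]
tcp_rot: [-1.572, -0.002, -0.179]
ft_force: [-0.6, 0.8, -2.5]
opening: 0.311
```

jog_arm --series '[{"dx":0,"dy":0,"dz":-0.001,"rx":0,"ry":0,"rz":0,"gripper":0.1},{"dx":0,"dy":0,"dz":0,"rx":0,"ry":0,"rz":0,"gripper":0.1}]'

```text
t: 16.75
eef_pos: [492.2, 143.1, 135.0]
tcp_rot: [-1.572, -0.003, -0.179]
ft_force: [-1.7, 0.3, 8.5]
opening: 0.307
```

Contact with the pad, 8.5 N at the expected height. Releasing.

jog_arm --series '[{"dx":0,"dy":0,"dz":0,"rx":0,"ry":0,"rz":0,"gripper":0.35},{"dx":0,"dy":0,"dz":0,"rx":0,"ry":0,"rz":0,"gripper":0.5},{"dx":0,"dy":0,"dz":0,"rx":0,"ry":0,"rz":0,"gripper":0.8},{"dx":0,"dy":0,"dz":0,"rx":0,"ry":0,"rz":0,"gripper":0.8},{"dx":0,"dy":0,"dz":0,"rx":0,"ry":0,"rz":0,"gripper":0.8}]'

```text
t: 17.25
eef_pos: [491.8, 143.1, 134.1]
tcp_rot: [-1.572, -0.001, -0.179]
ft_force: [0.6, -0.4, 0.3]
opening: 0.633
```

jog_arm --series '[{"dx":0,"dy":0,"dz":0.008,"rx":0,"ry":0,"rz":0,"gripper":0.8},{"dx":0,"dy":0,"dz":0.015,"rx":0,"ry":0,"rz":0,"gripper":0.8},{"dx":0,"dy":0,"dz":0.02,"rx":0,"ry":0,"rz":0,"gripper":0.8},{"dx":0,"dy":0,"dz":0.03,"rx":0,"ry":0,"rz":0,"gripper":0.8},{"dx":0,"dy":0,"dz":0.04,"rx":0,"ry":0,"rz":0,"gripper":0.8},{"dx":0,"dy":-0.04,"dz":0.03,"rx":0,"ry":0,"rz":0,"gripper":0.8},{"dx":0,"dy":-0.04,"dz":0,"rx":0,"ry":0,"rz":0,"gripper":0.8},{"dx":0,"dy":-0.04,"dz":0,"rx":0,"ry":0,"rz":0,"gripper":0.8},{"dx":0,"dy":-0.04,"dz":0,"rx":0,"ry":0,"rz":0,"gripper":0.8},{"dx":0,"dy":-0.04,"dz":0,"rx":0,"ry":0,"rz":0,"gripper":0.8},{"dx":0,"dy":0,"dz":0,"rx":0,"ry":0,"rz":0,"gripper":0.8},{"dx":0,"dy":0,"dz":0,"rx":0,"ry":0,"rz":0,"gripper":0.8}]'

```text
t: 18.45
eef_pos: [491.6, -57.4, 277.6]
tcp_rot: [-1.572, -0.002, -0.181]
ft_force: [-0.2, 0.2, -0.9]
opening: 0.802
```

```bash
python3 - <<'E'
from h import *
s=env.state();print(s["t"],s["ft_force"],cur()[0])
S=env.read_camera("scene")[:,:,::-1].copy();T=env.read_camera("top")[:,:,::-1].copy()
cv2.imwrite("pics/s14.png",S)
cv2.imwrite("pics/s14z.png",cv2.resize(S[130:250,315:475],None,fx=5,fy=5,interpolation=cv2.INTER_CUBIC))
cv2.imwrite("pics/t14z.png",cv2.resize(T[240:340,190:320],None,fx=6,fy=6,interpolation=cv2.INTER_CUBIC))
q=lambda n,X,o,f:(proj(n,X)-o+.5)*f-.5
for X in([491.8,142,12],[491.8,142,156]): print(q("scene",X,[315,130],5),q("top",X,[190,240],6))
E
```

```text
18.45 [-0.16  0.15 -0.9 ] [491.63 -57.45 277.56]
[306.53 437.94] [389.8  330.82]
[326.75 166.47] [345.31 325.45]
```

View pics/s14z.png

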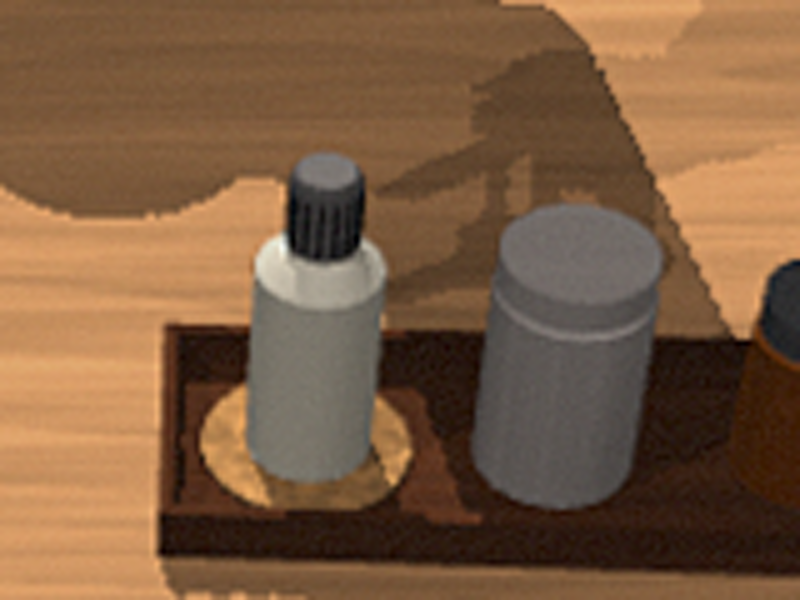

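View pics/t14z.png

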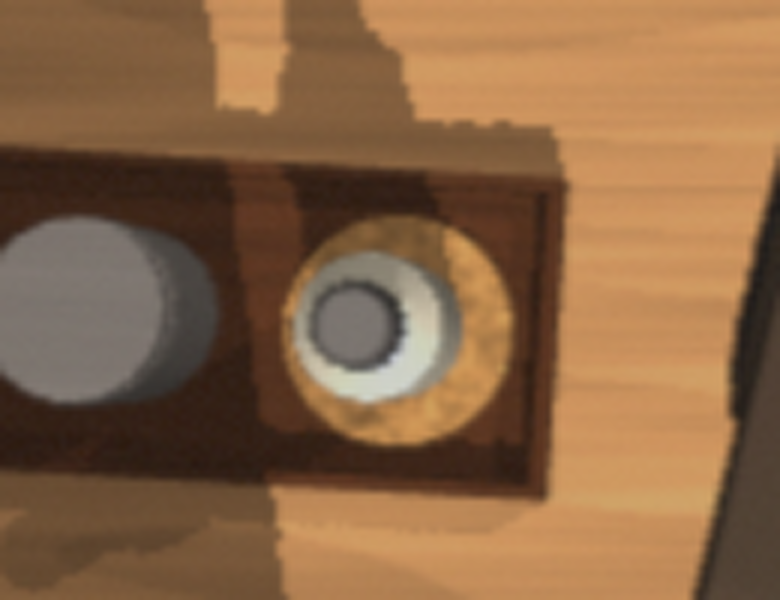

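View pics/s14.png

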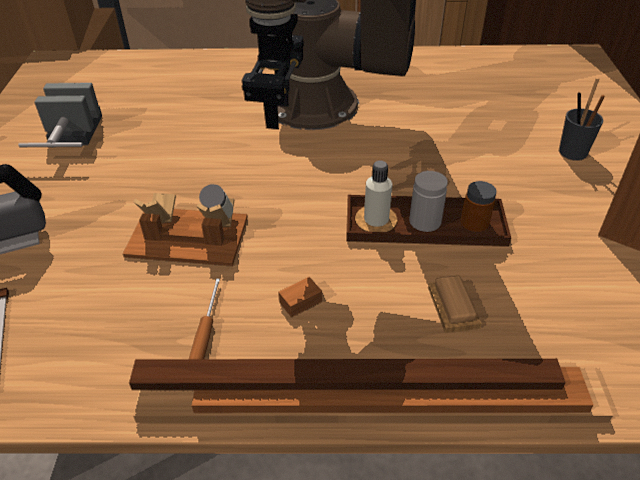

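The final views show the bottle upright and centred on the pad. In the top view the cap sits 42 crop pixels left of the pad centre, against 44.5 predicted for an upright, centred bottle. The gripper is well clear and nothing else has visibly moved.

```bash
python3 -c "
from cell import env
print(env.job_done(), env.state()['t'])"
```

```text
the job is handed in; nothing more can be done
the job is handed in; nothing more can be done
```

The glue bottle is standing upright on the cork pad, let go, with the gripper well clear. I handed the job in about 18.6 s into the 53 s limit; no verdict is reported.

- **First set-down:** I gripped the bottle by its body, lifted it out of the rest and stood it on the bare bench at about (568, 12) mm. It touched down at about 11 N and I let go. The tool was tilted sideways because an outward tilt would have broken the joint 5 limit.
- **Second set-down:** I picked it up by the cap, with the grasp point about 131 mm up the bottle, and lowered it onto the pad. It touched down at about 8.5 N, with the height reading within 1 mm of what the pad top implies.
- **Last checks:** The base is within about 1–2 mm of the pad centre in both the scene and top views. The cap and base line up with an upright bottle to roughly 0.02 rad. The other objects show no visible movement.
- **Disagreement:** The cameras differ by 3–7 mm in absolute position. I placed the bottle by the shift from cap to pad instead, which agreed to about 2 mm in all three views.
- **Refused call:** The first move call was refused for an incomplete row. Nothing moved, and I sent it again with the row filled in.

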